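# Drain a printer's build platform over the drip tray

### The arm

A 7-joint arm with a two-finger parallel gripper is mounted at the origin on a cart in front of the work surface, level with it; the furniture and walls round the work are solid. World frame = base frame: x ahead of the robot, y to its left, z up, the work surface at z = 0. Lengths are in m, angles in rad, forces in N, time in s.
With the tool pointing down it reaches from about 0.4 to 0.875 m from the base axis. Payload 6.5 kg.
Tool frame: the origin (TCP) lies at the very end of the fingers, on their centre line; the grasp point (between the pads) lies 19 mm behind it (env.grip_point_offset is the distance from the TCP to the grasp point, in m); z points along the fingers, y is the line along which they close (so a half turn about z gives the same grasp; the last joint's range is limited). The gripper opens to 85 mm and grips with 20 to 120 N. Pads are 22 mm wide; open, the fingers measure 114 mm over their backs; the gripper's body (76 mm by 85 mm) begins 54 mm behind the grasp point. The pads swing forward as they close: fully open they stand 13 mm farther back than shut.
Start: joints at [-1.179, 0.536, -0.004, 1.538, 0.003, 1.067, -0.071], TCP at [0.287, 0.583, 0.231] pointing down, gripper open.
Joint ranges: [-2.7, 2.7], [-0.37, 2.16], [-1.27, 1.26], [0.24, 2.4], [-1.31, 4.45], [0.19, 1.91], [-2.76, 2.76]. Speed limits (rad/s): [2.39, 2.39, 3.14, 3.14, 3.14, 3.14, 3.14].

### API

Orientations are given as a 3x3 rotation matrix whose columns are the frame's x, y, z axes.
In Python, from workcell import env gives the robot as it stands.
- The arm moves only by the tool move_arm, never from a script. Its argument "commands" is a list of rows, each an object of numbers: "gripper": the closure, from 0 (fully open) to 1 (shut); "dx", "dy", "dz": the shift along the world's x, y, z in m; "rx", "ry", "rz": the turn, a rotation vector about the world's x, y, z in degrees. A call has 1 to 12 rows; each row is the pose to reach, as a shift and turn from the pose commanded when the call began; what a row does not reach only later rows make up. A row lasts 1/8 s, in which the tool goes at most 62.5 mm and 10.7 degrees, less where a joint would pass 70% of its speed; a pose out of reach is approached as far as the arm can. A call with a gripper value outside its range is refused whole. The fingers move at their own pace and stop on an object; "grip_force" is the grip in N (left out, the last holds). Time passes only in rows, so rows that repeat a pose let the fingers close. It gives the time, the measured TCP pose, the force, the opening and the grip force at its end, in the units of the state.
- env.sense(): the state, without advancing time (a new reading comes with each control period).
- env.grab_frame(name): name is "scene" or "side" or "wrist"; returns a dict with "image" (400x640x3 uint8, red, green, blue), "fov_y" (degrees; the focal length in pixels is half the picture's height over the tangent of half this angle, whatever the lens; pixels are square), "cx", "cy" (the principal point, pixels), "k1" (the pictures are not rectified: a ray, as slopes to the right and down, at radius r is drawn at 1 + k1 r^2 times it, then the intrinsics apply), "rvec" (rotation vector, rad) and "tvec" (3), from world to camera coordinates, as OpenCV has them. Camera axes: x right, y down, z forward; pixel columns grow to the right and rows downward; lengths in m; the calibration is good to about 2 mm. A picture is of the moment at which its call begins. There is no depth.
- env.close_job(): hands the job in; it is judged then, once.
Trained networks look in the newest picture that a camera, given by its name, has taken for a name from the list of things; names that differ only in an ending like _2 or _b are one class to them, and where a whole thing is asked for, a point or a joint stands for the part that bears it (a point fixed in the world has none). Each returns a list of dicts, best first, with "conf" (0 to 1); they miss things now and then, are a little off and sometimes report something else, mostly with a low value. They report only what shows in the picture. A call takes as long as a camera call.
- env.look_for(camera, target): "box" ([left, top, right, bottom] in pixels, round what is visible of it).
The state is a dict: "t": time; "joints": joint angles; "qvel": joint speeds; "joint_efforts": joint torques, N m; "ee_pos": TCP position; "eef_rot": TCP orientation; "force": force on the tool from outside, world axes, zero at the start; "ft_torque": the same for the moment, N m; "width": finger opening in m; "grasp_force": force on a finger pad.
Only numpy, scipy, OpenCV 4.12 (cv2) and the standard library are available. Lean on these libraries where they do the work, as an engineer would, in place of code of your own. Each camera call takes 0.05 s, during which the arm holds its last target. There are 200 camera calls.

### The job

The freshly washed build platform hangs in the fork of its parking bracket, locked by the sliding bolt. Push the bolt's red knob along its slide until it snaps into its open catch, draw the platform straight out of the open end of the fork, and tip it to about 45 degrees over the middle of the steel drip tray, its lowest edge about a hand's breadth (10 cm) or more above the tray, so that it drains. Finish while still holding it there: do not set it down or let go, let the soft prints on its underside touch nothing on the way, and leave the blue wash bottle, the brown jar and the white dish where they stand.

Things in the scene. Friction and masses are not known exactly. Their poses are not given: they have to be found in the camera images.
- bracket: Fixed parking bracket; origin on the worktop under the middle of the seated platform; x points from the fork's open end back to the column, y to the left seen from the open end, z up. Grey base, x -77 to 105 mm, y +-75 mm, 14 mm high; column 22 x 66 mm at x 79 mm. Behind it to the left stands the model trimmer, 0.3 m tall (from world x 0.59, y -0.07 to 0.26 m).
- fork_mouth (a point): Middle of the slot at the open end of the bracket's steel fork plate, on its top face (bracket x -42, y 0, z 130 mm). The plate is 8 mm thick (z 122 to 130), 124 mm wide, x -42 to 91 mm; its slot is 24 mm wide and runs back to x 15 mm. On the arm at +y sits the bolt's aluminium housing: x -40 to -19, y 30 to 56, top z 144 mm, with a brass plunger to z 149 mm.
- bolt (a joint): Sliding bolt across the slot, on the fork plate, in front of the platform's flange. 0 = shut, 0.038 m = fully open; moves along bracket +y. A spring ball sits in a notch at either end: about 8 N starts it, from 0.007 to 0.031 it slides with 1 N and stays where left, past 0.032 the ball snaps it to 0.038 and keeps it there. Open, its end is at y 22 mm, clear of the flange's and grip's way.
- bolt_knob (a point): Middle of the bolt's upright red knob, 14 mm in diameter, z 138 to 154 mm (this point z 146), at bracket x -56 mm (14 mm ahead of the fork's open end), y -6 mm when shut, +32 mm when open. It stands on a flat steel tab, 14 mm wide, with its top at z 138 mm. Push it from its -y side, for instance with shut fingers.
- platform: Loose build platform, about 0.32 kg; origin mid underside of its aluminium plate, 76 (x) x 120 (y) x 10 mm; seated: z 108 mm, axes as the bracket's. Above the plate a 20 x 21 mm neck in the slot (1.5 mm play each side) and a flange 40 (x) x 36 (y) mm resting on the fork; it can rise 4 mm there. Prints hang 29 mm below the plate. Drawn 85 mm along bracket -x it is clear of the fork.
- platform_grip (a point): On the middle line of the platform's black grip block, 36 (platform x) x 28 (y) mm, 54 mm tall, standing on the flange. This point is 69 mm above the platform's origin and 15 mm below the block's top (z 177 mm when seated). Fingertips no lower than z 156 mm pass above the bolt's knob and housing.
- print_a: Tan printed dental model, 68 x 54 mm, 29 mm deep, fixed teeth down to the underside of the platform at platform y +29 mm; its origin is in the middle of its base, on the plate's underside. Soft: nothing may touch it.
- print_b: The second tan printed dental model, the same, at platform y -29 mm.
- drip_tray: Shallow steel drip tray, 200 (x) x 150 (y) x 18 mm, 2 mm walls; origin in the middle of its underside, on the worktop, to the robot's right of the bracket.
- wash_bottle: Blue plastic wash bottle with a bent spout, 68 mm in diameter, 177 mm high; origin in the middle of its underside. Stands just behind the tray (farther from the robot).
- sealer_jar: Brown jar with a black cap, 49 mm in diameter, 64 mm high; origin in the middle of its underside. Stands beside the bracket, on its +y side.
- glass_dish: Small white dish, 66 mm in diameter, 22 mm high; origin in the middle of its underside. Stands on the worktop farther left.

How it is judged:
By the outcome, as a careful person would: the job done as asked, in the order asked, and still so for the second after the job is handed in, while the arm keeps its last pose, push and grip.
It also fails if it takes over 58 s, if anything falls off the work surface, if the arm or the gripper's body presses on something with over 40 N, if the wrist force passes 120 N, or if a joint passes its speed limit or range.

## Working session

There is one attempt and no reset: what is moved stays moved. The work goes in short steps, Python scripts to look and compute and a tool call to move; the robot and the scene stay as the last step left them, time stands still between calls to the robot, and variables do not carry over. Pictures are saved under pics/ and viewed, at most 10 in all, crops included, and the job is handed in when it is done.

Besides the shell and the picture viewer there is one more tool, called after "Emit:" as a command line: name --argument value ..., lists and objects as JSON in quotes. move_arm: Moves the arm, as the interface text tells. Its arguments: {"type":"object","properties":{"commands":{"type":"array","items":{"type":"object","properties":{"gripper":{"type":"number"},"dx":{"type":"number"},"dy":{"type":"number"},"dz":{"type":"number"},"rx":{"type":"number"},"ry":{"type":"number"},"rz":{"type":"number"}}}},"grip_force":{"type":"number"}},"required":["commands"]}

```bash
mkdir -p pics
cat > h.py <<'E'
import numpy as np, cv2
from workcell import env
def cam(f):
    h=200/np.tan(np.radians(f["fov_y"])/2)
    return h,f["cx"],f["cy"],f["k1"],cv2.Rodrigues(np.array(f["rvec"],float))[0],np.array(f["tvec"],float).ravel()
def proj(f,P):
    h,cx,cy,k,R,t=cam(f); p=np.atleast_2d(P)@R.T+t; s=p[:,:2]/p[:,2:]
    s=s*(1+k*(s**2).sum(1,keepdims=True)); return s*h+[cx,cy]
def ray(f,uv):
    h,cx,cy,k,R,t=cam(f); d=(np.array(uv,float)-[cx,cy])/h; s=d.copy()
    for _ in range(30): s=d/(1+k*(s@s))
    v=R.T@np.r_[s,1]; return -R.T@t, v/np.linalg.norm(v)
def onz(f,uv,z):
    o,v=ray(f,uv); return o+v*(z-o[2])/v[2]
def tri(rs):
    A=0;b=0
    for o,v in rs:
        M=np.eye(3)-np.outer(v,v); A=A+M; b=b+M@o
    p=np.linalg.solve(A,b); return p,[np.linalg.norm(np.cross(p-o,v)) for o,v in rs]
def save(f,n): cv2.imwrite("pics/"+n,cv2.cvtColor(f["image"],cv2.COLOR_RGB2BGR))
E
python3 - <<'E'
from h import *
import pickle
F={}
for c in ["scene","side","wrist"]:
    f=env.grab_frame(c);F[c]=f;save(f,c+"0.png");print(c,-cam(f)[4].T@cam(f)[5],f["fov_y"],f["k1"])
    for t in ["bracket","bolt_knob","platform","platform_grip","drip_tray","wash_bottle","sealer_jar","glass_dish","print_a"]:
        print(t,[(np.round(d["box"]).tolist(),round(d["conf"],2)) for d in env.look_for(c,t)[:3]])
pickle.dump(F,open("F.pkl","wb"))
s=env.sense();print(s)
E
```

```text
scene [ 0.09786798 -0.8022908   0.86716667] 49.23556173732263 -0.1141702076046911
bracket [([273.0, 169.0, 358.0, 254.0], 0.58)]
bolt_knob [([292.0, 192.0, 309.0, 203.0], 0.68)]
platform [([287.0, 166.0, 340.0, 212.0], 0.89)]
platform_grip [([284.0, 168.0, 331.0, 214.0], 0.89)]
drip_tray [([318.0, 258.0, 425.0, 354.0], 0.68)]
wash_bottle [([408.0, 222.0, 442.0, 283.0], 0.66), ([288.0, 165.0, 339.0, 214.0], 0.4)]
sealer_jar [([258.0, 186.0, 277.0, 215.0], 0.77), ([316.0, 254.0, 425.0, 350.0], 0.51)]
glass_dish [([241.0, 182.0, 259.0, 199.0], 0.56), ([256.0, 188.0, 278.0, 212.0], 0.19)]
print_a [([315.0, 255.0, 420.0, 352.0], 0.74), ([293.0, 190.0, 308.0, 204.0], 0.7), ([307.0, 206.0, 331.0, 211.0], 0.46)]
side [ 0.55575504 -1.25336787  0.78874255] 46.91186134272411 -0.005603611976012515
bracket [([274.0, 180.0, 349.0, 247.0], 0.58)]
bolt_knob [([287.0, 186.0, 301.0, 197.0], 0.57)]
platform [([295.0, 169.0, 326.0, 217.0], 0.81)]
platform_grip [([296.0, 167.0, 328.0, 216.0], 0.76)]
drip_tray [([249.0, 268.0, 340.0, 323.0], 0.64)]
wash_bottle [([346.0, 238.0, 372.0, 307.0], 0.55)]
sealer
[... 377 characters left out ...]
7858, -0.07121998]), 'qvel': array([-0.00032654,  0.00037648, -0.00031515,  0.00093496,  0.00027481,
       -0.00103912,  0.00041197]), 'joint_efforts': array([-1.28894484e-06, -5.83327174e+01,  1.04783915e+00, -2.59440154e+01,
        1.24474947e-02,  1.73533510e-03,  1.11642169e-05]), 'ee_pos': array([0.28725577, 0.58306071, 0.23128085]), 'eef_rot': array([[-8.97041129e-01,  4.41947071e-01,  3.11603172e-06],
       [ 4.41947071e-01,  8.97041129e-01, -9.25173498e-06],
       [-6.88398579e-06, -6.92206570e-06, -1.00000000e+00]]), 'force': array([0.10263145, 0.86414122, 0.22114929]), 'ft_torque': array([ 0.01231473, -0.0049974 ,  0.00907149]), 'grasp_force': 0.0, 'width': 0.08531123168131499}
```

Run:
```python
import cv2
a=cv2.imread("pics/scene0.png");b=cv2.imread("pics/side0.png")
cv2.imwrite("pics/s0c.png",cv2.resize(a[150:360,230:450],None,fx=2.8,fy=2.8,interpolation=cv2.INTER_CUBIC))
cv2.imwrite("pics/d0c.png",cv2.resize(b[155:330,230:400],None,fx=3.4,fy=3.4,interpolation=cv2.INTER_CUBIC))
```

```text
(no output)
```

View pics/s0c.png

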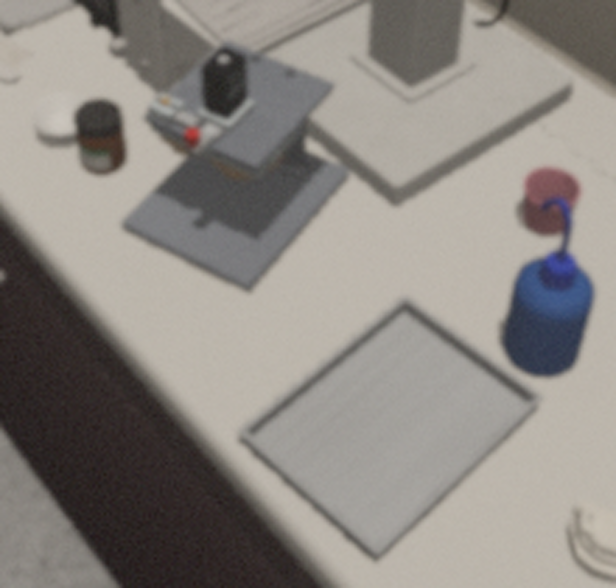

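View pics/d0c.png

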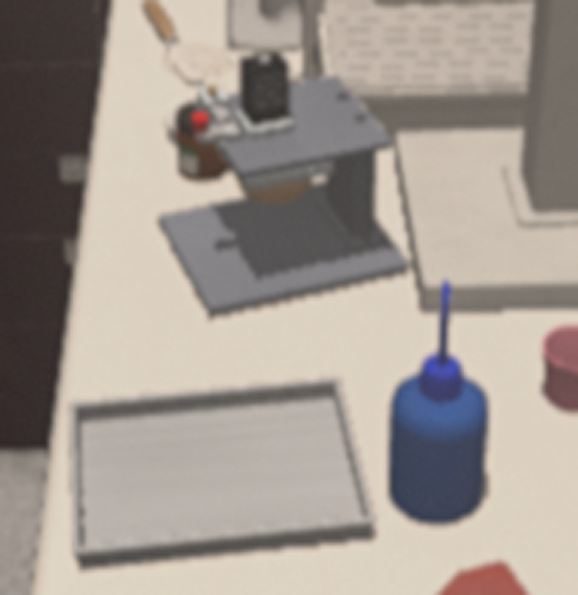

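Run:
```python
from h import *
import pickle
F=pickle.load(open("F.pkl","rb")); S,D=F["scene"],F["side"]
s=lambda u,v:(u/2.8+230-.3,v/2.8+150-.3); d=lambda u,v:(u/3.4+230-.35,v/3.4+155-.35)
np.set_printoptions(precision=4,suppress=True)
def T(n,a,b): print(n,*tri([ray(S,s(*a)),ray(D,d(*b))]))
T("knob",(193,135),(200,117))
T("griptop",(226,56),(264,60))
T("base front-left",(125,225),(160,220));T("base front-right",(248,287),(212,312));T("base back right",(348,175),(408,268))
T("plate frontright",(252,165),(243,165));T("plate backright",(332,88),(392,142))
for n,a,b in [("t1",(243,437),(75,407)),("t2",(405,303),(335,385)),("t3",(538,402),(372,533)),("t4",(377,555),(80,560))]:
  T(n,a,b); print(onz(S,s(*a),.018),onz(D,d(*b),.018))
b=[(a,c) for a,c in [((125,225),(160,220)),((248,287),(212,312)),((348,175),(408,268))]]
for a,c in b: print(onz(S,s(*a),.014),onz(D,d(*c),.014))
print("bottle",onz(S,s(542,360),0),onz(D,d(438,505),0),"spout",tri([ray(S,s(553,203)),ray(D,d(446,285))]))
print("jar",onz(S,s(100,150),0.02))
```

```text
knob [ 0.5181 -0.1514  0.1509] [np.float64(0.0009039944083185411), np.float64(0.0009039944083183018)]
griptop [ 0.5727 -0.1276  0.1919] [np.float64(0.00195505823728338), np.float64(0.0019550582372835495)]
base front-left [ 0.4765 -0.0837  0.0071] [np.float64(0.00024549370183059175), np.float64(0.0002454937018305361)]
base front-right [ 0.5237 -0.2163  0.0032] [np.float64(0.00014511712816178902), np.float64(0.00014511712816192847)]
base back right [ 0.6909 -0.1633  0.0035] [np.float64(0.0007383308009365987), np.float64(0.0007383308009366371)]
plate frontright [ 0.5511 -0.1916  0.1274] [np.float64(0.0025532215600193283), np.float64(0.002553221560019435)]
plate backright [ 0.6742 -0.1541  0.1231] [np.float64(0.002072782728303535), np.float64(0.0020727827283036656)]
t1 [ 0.4206 -0.3448  0.013 ] [np.float64(0.0024341792315832685), np.float64(0.002434179231583228)]
[ 0.4167 -0.3495  0.018 ] [ 0.4228 -0.3478  0.018 ]
t2 [ 0.6183 -0.3246  0.0117] [np.float64(0.00063714886666892), np.float64(0.0006371488666693078)]
[ 0.6139 -0.3286  0.018 ] [ 0.6182 -0.3313  0.018 ]
t3 [ 0.6358 -0.4715  0.004 ] [np.float64(0.0009517952122718796), np.float64(0.0009517952122717169)]
[ 0.628  -0.4762  0.018 ] [ 0.6337 -0.4865  0.018 ]
t4 [ 0.4366 -0.4912  0.0063] [np.float64(0.0001271652499804057), np.float64(0.000127165249980492)]
[ 0.4319 -0.4955  0.018 ] [ 0.4384 -0.5024  0.018 ]
[ 0.4732 -0.0898  0.014 ] [ 0.4773 -0.0937  0.014 ]
[ 0.5183 -0.2238  0.014 ] [ 0.5242 -0.2304  0.014 ]
[ 0.683  -0.1717  0.014 ] [ 0.6896 -0.1768  0.014 ]
bottle [ 0.6744 -0.4412 -0.    ] [ 0.6843 -0.4436  0.    ] spout (array([ 0.6862, -0.4097,  0.1659]), [np.float64(0.0009019113828335714), np.float64(0.000901911382833638)])
jar [0.5077 0.0075 0.02  ]
```

Emit:
move_arm --commands '[{"dz": 0.06,"gripper": 1},{"dz": 0.12,"dy": -0.03},{"dx": 0.02,"dy": -0.08,"dz": 0.12,"rz": 5},{"dx": 0.04,"dy": -0.14,"dz": 0.12,"rz": 10},{"dx": 0.06,"dy": -0.195,"dz": 0.12,"rz": 15},{"dx": 0.08,"dy": -0.25,"dz": 0.12,"rz": 20},{"dx": 0.1,"dy": -0.305,"dz": 0.12,"rz": 25},{"dx": 0.115,"dy": -0.36,"dz": 0.12,"rz": 30},{"dx": 0.13,"dy": -0.415,"dz": 0.12,"rz": 35},{"dx": 0.145,"dy": -0.47,"dz": 0.12,"rz": 40},{"dx": 0.16,"dy": -0.525,"dz": 0.12,"rz": 44.5},{"dx": 0.175,"dy": -0.58,"dz": 0.12,"rz": 44.5}]'

```text
validation failed for argument at $.co...
```

Run:
```python
from h import *
np.set_printoptions(precision=4,suppress=True)
s=env.sense();print(s["t"],s["joints"],s["ee_pos"],s["eef_rot"].tolist(),s["force"])
f=env.grab_frame("wrist");R=cam(f)[4];print("c",-R.T@cam(f)[5],"fwd",R[2],"right",R[0])
for P in [(.52,-.15,.146),(.573,-.127,.192)]: print(proj(f,P))
```

```text
1.5 [-1.1792  0.5364 -0.0044  1.5379  0.0026  1.0673 -0.0712] [0.2873 0.5831 0.2313] [[-0.8970411286313991, 0.44194707096438135, 3.1160317212007655e-06], [0.4419470709217522, 0.897041128610104, -9.251734980238658e-06], [-6.88398578784726e-06, -6.922065696398088e-06, -0.9999999999523479]] [0.1026 0.8641 0.2211]
c [0.2237 0.6153 0.3736] fwd [ 0.2545 -0.1249 -0.959 ] right [0.4419 0.8971 0.0004]
[[-64.2717 555.2448]]
[[-62.4837 620.2863]]
```

Emit:
move_arm --commands '[{"dx": 0,"dy": 0,"dz": 0.06,"rx": 0,"ry": 0,"rz": 0,"gripper": 1},{"dx": 0,"dy": -0.03,"dz": 0.12,"rx": 0,"ry": 0,"rz": 0,"gripper": 1},{"dx": 0.02,"dy": -0.08,"dz": 0.12,"rx": 0,"ry": 0,"rz": 5,"gripper": 1},{"dx": 0.04,"dy": -0.14,"dz": 0.12,"rx": 0,"ry": 0,"rz": 10,"gripper": 1},{"dx": 0.06,"dy": -0.195,"dz": 0.12,"rx": 0,"ry": 0,"rz": 15,"gripper": 1},{"dx": 0.08,"dy": -0.25,"dz": 0.12,"rx": 0,"ry": 0,"rz": 20,"gripper": 1},{"dx": 0.1,"dy": -0.305,"dz": 0.12,"rx": 0,"ry": 0,"rz": 25,"gripper": 1},{"dx": 0.115,"dy": -0.36,"dz": 0.12,"rx": 0,"ry": 0,"rz": 30,"gripper": 1},{"dx": 0.13,"dy": -0.415,"dz": 0.12,"rx": 0,"ry": 0,"rz": 35,"gripper": 1},{"dx": 0.145,"dy": -0.47,"dz": 0.12,"rx": 0,"ry": 0,"rz": 40,"gripper": 1},{"dx": 0.16,"dy": -0.525,"dz": 0.12,"rx": 0,"ry": 0,"rz": 44.5,"gripper": 1},{"dx": 0.175,"dy": -0.58,"dz": 0.12,"rx": 0,"ry": 0,"rz": 44.5,"gripper": 1}]' --grip_force 40

```text
t: 3.05
ee_pos: [0.4625, 0.0013, 0.3517]
eef_rot: [[-0.949, -0.315, 0.001], [-0.315, 0.949, 0.0], [-0.001, 0.0, -1.0]]
force: [0.7, -0.5, -0.1]
width: 0.0002
grasp_force: 0.0
```

Run:
```python
from h import *
np.set_printoptions(precision=4,suppress=True)
s=env.sense();print(s["t"],s["joints"],s["ee_pos"],s["eef_rot"].tolist(),s["force"],s["width"])
f=env.grab_frame("wrist");R=cam(f)[4];print("c",-R.T@cam(f)[5],"fwd",R[2],"right",R[0])
for P in [(.52,-.15,.146),(.573,-.127,.192)]: print(proj(f,P))
```

```text
3.05 [-0.4086  0.0805  0.3319  1.8728 -0.0286  1.1916  1.8236] [0.4625 0.0013 0.3517] [[-0.949248283008019, -0.3145257651072426, 0.001113683093056634], [-0.3145254152545756, 0.9492489303541464, 0.0004810202136881264], [-0.001208455735579848, 0.00010632597462994725, -0.9999992641644905]] [ 0.7232 -0.5337 -0.1346] 0.00021931886339836358
c [ 0.3951 -0.021   0.4939] fwd [ 0.2703  0.0897 -0.9586] right [-0.3145  0.9492  0.0001]
[[189.5341 181.9735]]
[[183.2025 239.0547]]
```

```bash
cat > look.py <<'E'
from h import *
import pickle,sys
f=env.grab_frame("wrist");pickle.dump(f,open(sys.argv[1]+".pkl","wb"));save(f,sys.argv[1]+".png")
print(env.sense()["joints"].round(4).tolist(),env.sense()["ee_pos"].round(4))
for t in ["bolt_knob","platform_grip","platform","bracket"]:
    print(t,[(np.round(d["box"]).tolist(),round(d["conf"],2)) for d in env.look_for("wrist",t)[:3]])
E
python3 look.py w1
```

```text
[-0.4056, 0.0811, 0.3382, 1.8721, -0.0265, 1.1917, 1.8209] [ 0.463  -0.0036  0.3518]
bolt_knob [([188.0, 177.0, 248.0, 206.0], 0.81)]
platform_grip [([180.0, 188.0, 225.0, 256.0], 0.69)]
platform [([184.0, 192.0, 258.0, 256.0], 0.87)]
bracket [([163.0, 152.0, 282.0, 278.0], 0.7)]
```

Emit:
move_arm --commands '[{"dx": 0,"dy": -0.06,"dz": 0,"rx": 0,"ry": 0,"rz": 0,"gripper": 1},{"dx": 0,"dy": -0.12,"dz": 0,"rx": 0,"ry": 0,"rz": 0,"gripper": 1},{"dx": 0,"dy": -0.17,"dz": -0.02,"rx": 0,"ry": 0,"rz": 0,"gripper": 1},{"dx": 0,"dy": -0.2,"dz": -0.04,"rx": 0,"ry": 0,"rz": 0,"gripper": 1},{"dx": 0,"dy": -0.2,"dz": -0.04,"rx": 0,"ry": 0,"rz": 0,"gripper": 1},{"dx": 0,"dy": -0.2,"dz": -0.04,"rx": 0,"ry": 0,"rz": 0,"gripper": 1}]'

```text
t: 4.1
ee_pos: [0.463, -0.1951, 0.3115]
eef_rot: [[-0.949, -0.316, 0.0], [-0.316, 0.949, 0.001], [-0.0, 0.001, -1.0]]
force: [-0.1, 0.5, 0.1]
width: 0.0002
grasp_force: 0.0
```

```bash
python3 look.py w2; python3 -c "
import cv2,numpy as np
a=cv2.imread('pics/w1.png')[:, 60:400];b=cv2.imread('pics/w2.png')[:, 150:600]
cv2.imwrite('pics/w12.png',np.hstack([a,b]))"
```

```text
[-0.1253, 0.2066, 0.5096, 1.8497, -0.1128, 1.113, 2.3181] [ 0.4631 -0.195   0.3117]
bolt_knob [([331.0, 231.0, 368.0, 264.0], 0.86)]
platform_grip [([341.0, 239.0, 368.0, 279.0], 0.54)]
platform [([344.0, 239.0, 373.0, 276.0], 0.77), ([330.0, 232.0, 367.0, 262.0], 0.56)]
bracket [([290.0, 192.0, 390.0, 332.0], 0.84), ([407.0, 218.0, 454.0, 260.0], 0.69)]
```

View pics/w12.png

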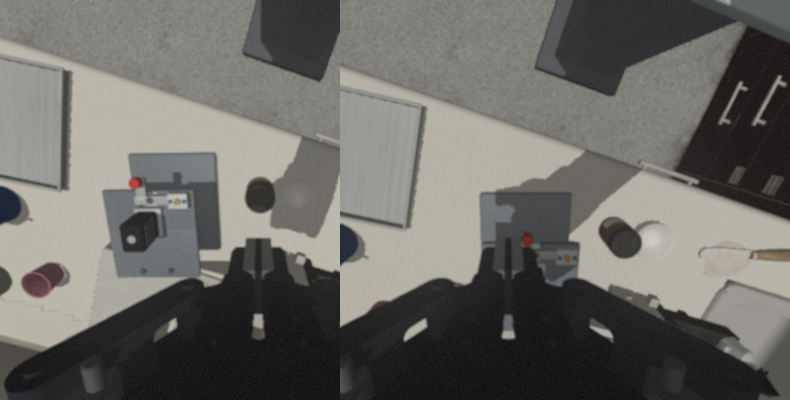

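```bash
cat > m.py <<'E'
from h import *
import pickle
np.set_printoptions(precision=4,suppress=True)
def red(f):
    i=f["image"].astype(int);m=((i[...,0]>110)&(i[...,1]<80)&(i[...,2]<90)&(i[...,0]-i[...,1]>70)).astype(np.uint8)
    n,l,s,c=cv2.connectedComponentsWithStats(m); return [(tuple(c[k]),s[k].tolist()) for k in range(1,n) if s[k][4]>8]
E
python3 - <<'E'
from m import *
F=pickle.load(open("F.pkl","rb"));a=pickle.load(open("w1.pkl","rb"));b=pickle.load(open("w2.pkl","rb"))
L={"S":F["scene"],"D":F["side"],"a":a,"b":b}
for k,f in L.items(): print(k,red(f))
i=cv2.cvtColor(a["image"],cv2.COLOR_RGB2BGR)
cv2.imwrite("pics/w1c.png",cv2.resize(i[140:290,150:300],None,fx=4,fy=4,interpolation=cv2.INTER_CUBIC))
E
```

```text
S [((np.float64(298.15384615384613), np.float64(197.53846153846155)), [297, 196, 4, 4, 13])]
D [((np.float64(4.416666666666667), np.float64(27.833333333333332)), [0, 27, 9, 3, 12]), ((np.float64(18.692307692307693), np.float64(33.80769230769231)), [10, 30, 20, 10, 26]), ((np.float64(28.666666666666668), np.float64(53.833333333333336)), [26, 53, 6, 3, 12]), ((np.float64(12.833333333333334), np.float64(55.416666666666664)), [1, 54, 24, 4, 48]), ((np.float64(5.071428571428571), np.float64(123.71428571428571)), [0, 121, 11, 6, 14]), ((np.float64(40.5), np.float64(153.0)), [37, 149, 8, 9, 16]), ((np.float64(288.1333333333333), np.float64(189.46666666666667)), [286, 188, 5, 4, 15])]
a [((np.float64(194.04285714285714), np.float64(183.18571428571428)), [190, 179, 9, 10, 70]), ((np.float64(603.6896551724138), np.float64(277.3103448275862)), [599, 270, 10, 15, 87])]
b []
```

View pics/w1c.png

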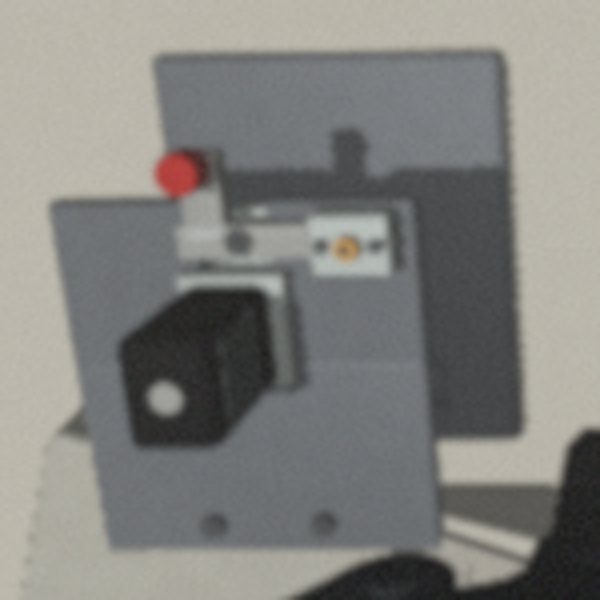

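```bash
cat > fit.py <<'E'
from m import *
from scipy.optimize import least_squares
F=pickle.load(open("F.pkl","rb"));a=pickle.load(open("w1.pkl","rb"))
w=lambda u,v:(u/4+150-.375,v/4+140-.375);s=lambda u,v:(u/2.8+230-.3,v/2.8+150-.3); d=lambda u,v:(u/3.4+230-.35,v/3.4+155-.35)
O=[(a,w(52,203),(-42,-62,130)),(a,w(413,201),(-42,62,130)),(a,w(440,548),(91,62,130)),(a,w(112,548),(91,-62,130)),(a,w(344,248),(-29.5,43,149)),
(a,w(180,173),(-56,-6,150)),(a,w(155,57),(-77,-75,14)),(a,w(502,53),(-77,75,14)),(a,w(523,435),(105,75,14)),(a,w(165,398),(0,0,192)),
(F["scene"],(298.15,197.5),(-56,-6,146)),(F["side"],(288.1,189.5),(-56,-6,146)),
(F["scene"],s(125,225),(-77,75,14)),(F["scene"],s(248,287),(-77,-75,14)),(F["scene"],s(348,175),(105,-75,14)),
(F["side"],d(160,220),(-77,75,14)),(F["side"],d(212,312),(-77,-75,14)),(F["side"],d(408,268),(105,-75,14)),
(F["scene"],s(332,88),(91,-62,130)),(F["side"],d(392,142),(91,-62,130)),(F["scene"],s(252,165),(-42,-62,130)),]
def W(p,P):
    c,sn=np.cos(p[3]),np.sin(p[3]);P=np.array(P)/1000; return np.array([p[0]+c*P[0]-sn*P[1],p[1]+sn*P[0]+c*P[1],p[2]+P[2]])
def res(p,O): return np.concatenate([proj(f,W(p,P))[0]-uv for f,uv,P in O])
for n,o in [("all",O),("wrist",O[:10]),("fixed",O[10:])]:
    r=least_squares(res,[.573,-.127,0,.32],args=(o,),loss="soft_l1");print(n,r.x,np.degrees(r.x[3]));print(r.fun.reshape(-1,2).round(1).tolist())
    for P in [(-56,-6,146),(0,0,177),(-42,0,130)]: print(W(r.x,P))
E
python3 fit.py
```

```text
all [ 0.5698 -0.1291 -0.0029  0.32  ] 18.33252325747474
[[-0.7, -0.3], [0.7, -0.7], [0.8, 0.2], [-0.6, 0.5], [0.7, 0.7], [0.9, -0.1], [-1.2, -0.5], [-0.2, -0.5], [-0.3, 1.6], [1.2, -1.9], [1.1, 2.6], [0.5, 2.5], [-1.5, -0.9], [0.8, 0.5], [1.7, -1.7], [-1.2, -1.3], [-1.4, -0.4], [0.8, -1.1], [1.9, -1.2], [0.4, 0.4], [2.1, 1.5]]
[ 0.5186 -0.1524  0.1431]
[ 0.5698 -0.1291  0.1741]
[ 0.53   -0.1423  0.1271]
wrist [ 0.5712 -0.13   -0.0054  0.3221] 18.455465047672654
[[-0.6, 0.0], [0.2, -0.5], [0.5, -0.2], [-0.4, 0.3], [0.3, 0.8], [0.8, 0.3], [-1.3, 0.0], [-0.8, -0.1], [-0.6, 1.4], [1.1, -2.0]]
[ 0.5199 -0.1534  0.1406]
[ 0.5712 -0.13    0.1716]
[ 0.5313 -0.1433  0.1246]
fixed [ 0.5706 -0.1224 -0.0087  0.3205] 18.36177085548583
[[-0.1, 2.7], [0.8, 3.0], [-2.4, -1.0], [-0.5, 0.2], [0.2, -1.7], [-0.8, -0.9], [-1.0, -0.2], [0.8, -0.9], [0.4, -0.9], [0.4, 0.9], [0.7, 1.5]]
[ 0.5193 -0.1457  0.1373]
[ 0.5706 -0.1224  0.1683]
[ 0.5307 -0.1356  0.1213]
```

Emit:
move_arm --commands '[{"dx": 0.03,"dy": -0.005,"dz": -0.03,"rx": 0,"ry": 0,"rz": 0,"gripper": 1},{"dx": 0.068,"dy": -0.005,"dz": -0.06,"rx": 0,"ry": 0,"rz": 0,"gripper": 1},{"dx": 0.068,"dy": -0.005,"dz": -0.09,"rx": 0,"ry": 0,"rz": 0,"gripper": 1},{"dx": 0.068,"dy": -0.005,"dz": -0.09,"rx": 0,"ry": 0,"rz": 0,"gripper": 1},{"dx": 0.068,"dy": -0.005,"dz": -0.09,"rx": 0,"ry": 0,"rz": 0,"gripper": 1}]'

```text
t: 4.97
ee_pos: [0.5307, -0.2022, 0.2226]
eef_rot: [[-0.95, -0.313, 0.002], [-0.313, 0.95, -0.0], [-0.001, -0.001, -1.0]]
force: [-0.3, -0.4, 0.0]
width: -0.0004
grasp_force: 0.0
```

```bash
python3 look.py w3; python3 -c "
from m import *
f=pickle.load(open('w3.pkl','rb'));print(red(f))
cv2.imwrite('pics/w3c.png',cv2.resize(cv2.imread('pics/w3.png')[100:390,240:620],None,fx=2,fy=2,interpolation=cv2.INTER_CUBIC))"
```

```text
[-0.075, 0.4334, 0.474, 1.7927, -0.2352, 0.969, 2.3846] [ 0.5309 -0.2023  0.223 ]
bolt_knob [([361.0, 203.0, 417.0, 248.0], 0.86), ([305.0, 161.0, 449.0, 339.0], 0.68)]
platform_grip [([359.0, 218.0, 416.0, 329.0], 0.69)]
platform [([362.0, 219.0, 414.0, 329.0], 0.9)]
bracket [([305.0, 161.0, 453.0, 339.0], 0.79)]
[]
```

View pics/w3c.png

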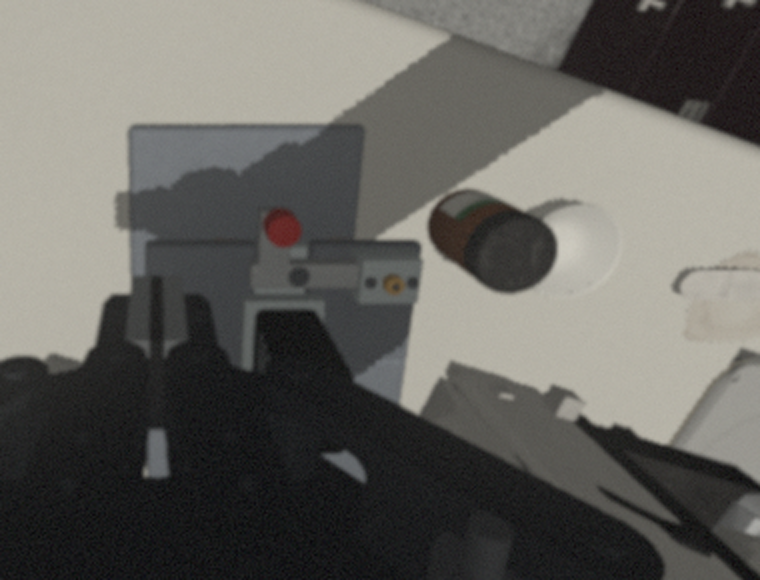

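```bash
cat >> fit.py <<'E'
print("=====")
b=pickle.load(open("w3.pkl","rb")); w=lambda u,v:(u/2+240-.25,v/2+100-.25)
O3=[(b,w(283,228),(-56,-6,152)),(b,w(393,284),(-29.5,43,149)),(b,w(420,242),(-42,62,130)),(b,w(147,242),(-42,-62,130)),(b,w(130,127),(-77,-75,14)),(b,w(363,127),(-77,75,14)),(b,w(300,277),(-29.5,0,146))]
for n,o in [("w3",O3[:6]),("w1+3",O[:9]+O3[:6]),("all",O+O3[:6])]:
  for z in (0,1):
    r=least_squares(lambda p:res(p*[1,1,z,1],o),[.573,-.127,0,.32],loss="soft_l1");print(n,z,r.x,np.degrees(r.x[3]));print(r.fun.reshape(-1,2).round(1).tolist())
E
python3 fit.py | sed -n '/====/,$p'
```

```text
=====
w3 0 [ 0.569  -0.1303  0.      0.3194] 18.299137656516937
[[-0.4, 0.4], [0.5, 1.2], [1.4, 0.1], [-2.0, 0.2], [-2.0, -1.6], [2.1, -1.6]]
w3 1 [ 0.5706 -0.1276 -0.007   0.3217] 18.429402523300713
[[0.0, 0.4], [-0.8, 0.2], [-0.2, -0.2], [0.4, 0.2], [-0.2, -0.4], [1.5, -0.6]]
w1+3 0 [ 0.5689 -0.1293 -0.0155  0.3244] 18.5842799798059
[[-2.0, -0.3], [0.1, -1.1], [0.7, 0.5], [-1.3, 1.2], [-0.0, 0.5], [-0.3, -0.3], [-2.2, -0.7], [-0.6, -1.0], [-0.2, 1.7], [0.5, 0.7], [1.5, 1.2], [2.4, 0.0], [-1.1, 0.8], [-1.5, -1.1], [2.6, -1.7]]
w1+3 1 [ 0.5701 -0.1289 -0.0043  0.3197] 18.31736459465539
[[-0.1, -0.4], [1.0, -0.7], [1.0, -0.1], [-0.1, 0.2], [1.1, 0.7], [1.5, -0.1], [-0.8, -0.4], [-0.0, -0.4], [-0.2, 1.4], [-0.5, 0.4], [-0.6, 0.7], [0.1, 0.0], [-0.8, 0.1], [-1.0, -0.9], [1.5, -0.9]]
all 0 [ 0.5689 -0.1293 -0.      0.3224] 18.473319020439245
[[-2.0, -0.4], [0.2, -1.0], [0.6, 0.6], [-1.4, 1.1], [0.1, 0.6], [-0.2, -0.3], [-2.1, -0.7], [-0.6, -1.0], [-0.3, 1.8], [0.1, -1.6], [0.8, 1.9], [0.1, 1.6], [-1.8, -1.3], [0.7, -0.0], [1.4, -2.4], [-1.6, -2.0], [-1.7, -1.2], [0.6, -2.0], [1.7, -1.9], [0.1, -0.5], [1.8, 0.9], [0.7, 0.7], [1.6, 1.3], [2.4, 0.2], [-1.0, 0.7], [-1.3, -1.2], [2.8, -1.6]]
all 1 [ 0.5699 -0.129  -0.0037  0.3194] 18.299191200732874
[[-0.3, -0.4], [1.0, -0.7], [0.9, -0.0], [-0.3, 0.3], [1.0, 0.7], [1.3, -0.1], [-1.0, -0.5], [-0.1, -0.4], [-0.2, 1.5], [1.5, -2.0], [1.1, 2.8], [0.5, 2.7], [-1.5, -0.7], [0.8, 0.7], [1.7, -1.6], [-1.1, -1.1], [-1.3, -0.2], [0.9, -0.9], [1.9, -0.9], [0.4, 0.6], [2.1, 1.7], [-0.2, 0.5], [-0.3, 0.8], [0.5, 0.1], [-0.8, 0.2], [-1.0, -1.0], [1.7, -0.9]]
```

Emit:
move_arm --commands '[{"dx": 0,"dy": 0,"dz": -0.04,"rx": 0,"ry": 0,"rz": 0,"gripper": 1},{"dx": 0,"dy": 0,"dz": -0.079,"rx": 0,"ry": 0,"rz": 0,"gripper": 1},{"dx": 0,"dy": 0,"dz": -0.079,"rx": 0,"ry": 0,"rz": 0,"gripper": 1},{"dx": -0.0031,"dy": 0.0095,"dz": -0.079,"rx": 0,"ry": 0,"rz": 0,"gripper": 1},{"dx": -0.0063,"dy": 0.019,"dz": -0.079,"rx": 0,"ry": 0,"rz": 0,"gripper": 1},{"dx": -0.0079,"dy": 0.0237,"dz": -0.079,"rx": 0,"ry": 0,"rz": 0,"gripper": 1},{"dx": -0.0079,"dy": 0.0237,"dz": -0.079,"rx": 0,"ry": 0,"rz": 0,"gripper": 1}]'

```text
t: 6.1
ee_pos: [0.5227, -0.1775, 0.1429]
eef_rot: [[-0.949, -0.315, 0.001], [-0.315, 0.949, 0.0], [-0.001, -0.0, -1.0]]
force: [0.5, -0.5, -0.8]
width: -0.0002
grasp_force: 0.0
```

Emit:
move_arm --commands '[{"dx": -0.0009,"dy": 0.0028,"dz": 0.001,"rx": 0,"ry": 0,"rz": 0,"gripper": 1},{"dx": -0.0019,"dy": 0.0057,"dz": 0.001,"rx": 0,"ry": 0,"rz": 0,"gripper": 1},{"dx": -0.0025,"dy": 0.0076,"dz": 0.001,"rx": 0,"ry": 0,"rz": 0,"gripper": 1},{"dx": -0.0025,"dy": 0.0076,"dz": 0.001,"rx": 0,"ry": 0,"rz": 0,"gripper": 1}]'

```text
t: 6.6
ee_pos: [0.5201, -0.1716, 0.1435]
eef_rot: [[-0.95, -0.313, 0.001], [-0.313, 0.95, -0.001], [-0.0, -0.002, -1.0]]
force: [1.6, -4.0, -0.5]
width: 0.0002
grasp_force: 1.6
```

Emit:
move_arm --commands '[{"dx": -0.0016,"dy": 0.0047,"dz": 0,"rx": 0,"ry": 0,"rz": 0,"gripper": 1},{"dx": -0.0031,"dy": 0.0095,"dz": 0,"rx": 0,"ry": 0,"rz": 0,"gripper": 1},{"dx": -0.0047,"dy": 0.0142,"dz": 0,"rx": 0,"ry": 0,"rz": 0,"gripper": 1},{"dx": -0.0063,"dy": 0.019,"dz": 0,"rx": 0,"ry": 0,"rz": 0,"gripper": 1},{"dx": -0.0079,"dy": 0.0237,"dz": 0,"rx": 0,"ry": 0,"rz": 0,"gripper": 1},{"dx": -0.0094,"dy": 0.0285,"dz": 0,"rx": 0,"ry": 0,"rz": 0,"gripper": 1},{"dx": -0.011,"dy": 0.0332,"dz": 0,"rx": 0,"ry": 0,"rz": 0,"gripper": 1},{"dx": -0.0116,"dy": 0.0351,"dz": 0,"rx": 0,"ry": 0,"rz": 0,"gripper": 1},{"dx": -0.0116,"dy": 0.0351,"dz": 0,"rx": 0,"ry": 0,"rz": 0,"gripper": 1}]'

```text
t: 7.72
ee_pos: [0.5084, -0.136, 0.1434]
eef_rot: [[-0.95, -0.313, 0.001], [-0.313, 0.95, -0.001], [-0.0, -0.001, -1.0]]
force: [1.3, -5.1, 0.8]
width: -0.0002
grasp_force: 2.4
```

Emit:
move_arm --commands '[{"dx": -0.0006,"dy": 0.0019,"dz": 0,"rx": 0,"ry": 0,"rz": 0,"gripper": 1},{"dx": -0.0009,"dy": 0.0028,"dz": 0,"rx": 0,"ry": 0,"rz": 0,"gripper": 1},{"dx": -0.0009,"dy": 0.0028,"dz": 0,"rx": 0,"ry": 0,"rz": 0,"gripper": 1}]'

```text
t: 8.1
ee_pos: [0.5082, -0.1354, 0.1436]
eef_rot: [[-0.95, -0.312, 0.003], [-0.312, 0.95, -0.004], [-0.001, -0.004, -1.0]]
force: [2.0, -10.0, -2.5]
width: 0.0003
grasp_force: 4.6
```

Emit:
move_arm --commands '[{"dx": 0.005,"dy": -0.015,"dz": 0,"rx": 0,"ry": 0,"rz": 0,"gripper": 1},{"dx": 0.008,"dy": -0.024,"dz": 0.03,"rx": 0,"ry": 0,"rz": 0,"gripper": 1},{"dx": 0.01,"dy": -0.03,"dz": 0.085,"rx": 0,"ry": 0,"rz": 0,"gripper": 1},{"dx": 0.01,"dy": -0.05,"dz": 0.11,"rx": 0,"ry": 0,"rz": 0,"gripper": 0},{"dx": 0.01,"dy": -0.07,"dz": 0.11,"rx": 0,"ry": 0,"rz": 0,"gripper": 0},{"dx": 0.01,"dy": -0.07,"dz": 0.11,"rx": 0,"ry": 0,"rz": 0,"gripper": 0},{"dx": 0.01,"dy": -0.07,"dz": 0.11,"rx": 0,"ry": 0,"rz": 0,"gripper": 0}]'

```text
t: 8.98
ee_pos: [0.5171, -0.2012, 0.2525]
eef_rot: [[-0.949, -0.315, -0.002], [-0.315, 0.949, 0.002], [0.001, 0.002, -1.0]]
force: [-0.2, 0.1, -0.3]
width: 0.0722
grasp_force: 0.0
```

```bash
python3 look.py w4; python3 -c "
from m import *
cv2.imwrite('pics/w4c.png',cv2.resize(cv2.imread('pics/w4.png')[100:390,240:620],None,fx=2,fy=2,interpolation=cv2.INTER_CUBIC))"
```

```text
[-0.1005, 0.3794, 0.5043, 1.7936, -0.2119, 1.0243, 2.3761] [ 0.5172 -0.2012  0.2525]
bolt_knob [([390.0, 206.0, 465.0, 245.0], 0.73)]
platform_grip [([347.0, 222.0, 393.0, 318.0], 0.88)]
platform [([352.0, 221.0, 396.0, 317.0], 0.89)]
bracket [([300.0, 168.0, 467.0, 332.0], 0.87), ([350.0, 224.0, 392.0, 316.0], 0.34)]
```

View pics/w4c.png

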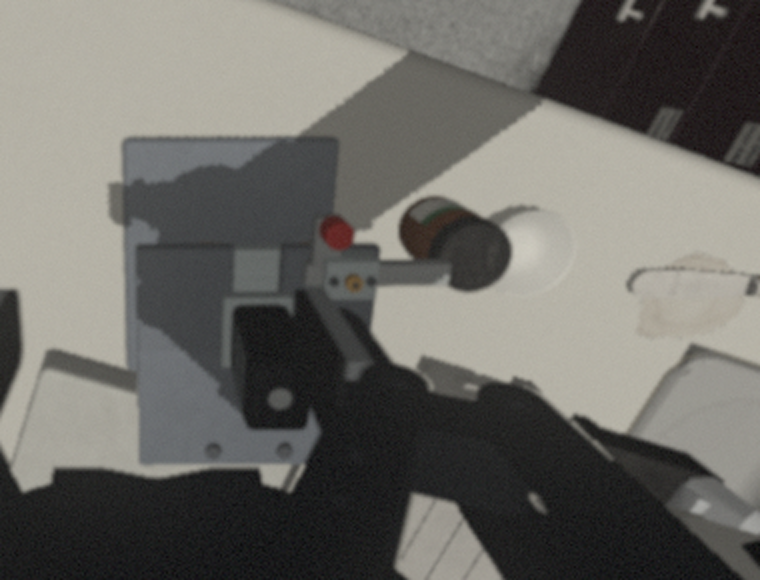

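Run:
```python
from m import *
f=pickle.load(open("w4.pkl","rb"));w=lambda u,v:(u/2+240-.25,v/2+100-.25)
c,s=np.cos(np.radians(18.35)),np.sin(np.radians(18.35));R=np.array([[c,-s],[s,c]]);o=np.array([.5698,-.129])
B=lambda P:R.T@(P[:2]-o)
for n,uv,z in [("knob",(337,231),.152),("plunger",(353,283),.149),("gripscrew",(280,398),.192),("forkFL",(379,246),.13),("forkFR",(136,246),.13),("forkBR",(139,463),.13),("baseFR",(124,140),.014),("baseFL",(338,140),.014),("gripFR",(236,309),.192),("gripBR",(250,428),.192),("gripBL",(308,428),.192),("flFR",(223,298),.134)]:
    P=onz(f,w(*uv),z);print(n,P,B(P)*1000, B(onz(f,w(*uv),z-.004))*1000)
```

```text
knob [ 0.5046 -0.1184  0.152 ] [-58.5995  30.5748] [-57.2006  31.9373]
plunger [ 0.5268 -0.0994  0.149 ] [-31.4615  41.5798] [-29.6381  43.1047]
gripscrew [ 0.5709 -0.1288  0.192 ] [ 1.1112 -0.1349] [3.9634 0.8907]
forkFL [ 0.5102 -0.0857  0.13  ] [-42.9253  59.9007] [-41.4058  61.593 ]
forkFR [ 0.5483 -0.2012  0.13  ] [-43.1136 -61.7187] [-41.597  -61.8632]
forkBR [ 0.6726 -0.1596  0.13  ] [ 87.971  -61.4215] [ 91.4673 -61.5616]
baseFR [ 0.5208 -0.2224  0.014 ] [-75.9198 -73.2616] [-75.2097 -73.4833]
baseFL [ 0.475  -0.0842  0.014 ] [-75.88    72.3753] [-75.1694  73.6831]
gripFR [ 0.5382 -0.1607  0.192 ] [-39.9656 -20.1735] [-37.9234 -19.543 ]
gripBR [ 0.5887 -0.1353  0.192 ] [ 15.9017 -11.9539] [ 19.0455 -11.1613]
gripBL [ 0.581  -0.1119  0.192 ] [16.024 12.74 ] [19.1702 14.0195]
flFR [ 0.5597 -0.1512  0.134 ] [-16.5148 -17.8611] [-14.5671 -17.3353]
```

Emit:
move_arm --commands '[{"dx": 0.024,"dy": 0.035,"dz": 0,"rx": 0,"ry": 0,"rz": 0,"gripper": 0},{"dx": 0.048,"dy": 0.0706,"dz": 0,"rx": 0,"ry": 0,"rz": 0,"gripper": 0},{"dx": 0.048,"dy": 0.0706,"dz": 0,"rx": 0,"ry": 0,"rz": 0,"gripper": 0},{"dx": 0.048,"dy": 0.0706,"dz": -0.03,"rx": 0,"ry": 0,"rz": 0,"gripper": 0},{"dx": 0.048,"dy": 0.0706,"dz": -0.05,"rx": 0,"ry": 0,"rz": 0,"gripper": 0},{"dx": 0.048,"dy": 0.0706,"dz": -0.05,"rx": 0,"ry": 0,"rz": 0,"gripper": 0}]'

```text
t: 9.98
ee_pos: [0.5638, -0.1325, 0.202]
eef_rot: [[-0.95, -0.313, -0.003], [-0.313, 0.95, 0.0], [0.003, 0.001, -1.0]]
force: [-0.5, -0.1, 0.7]
width: 0.0855
grasp_force: 0.0
```

Emit:
move_arm --commands '[{"dx": 0.001,"dy": 0.002,"dz": -0.02,"rx": 0,"ry": 0,"rz": 0,"gripper": 0},{"dx": 0.001,"dy": 0.002,"dz": -0.042,"rx": 0,"ry": 0,"rz": 0,"gripper": 0},{"dx": 0.001,"dy": 0.002,"dz": -0.042,"rx": 0,"ry": 0,"rz": 0,"gripper": 0},{"dx": 0.001,"dy": 0.002,"dz": -0.042,"rx": 0,"ry": 0,"rz": 0,"gripper": 0}]'

```text
t: 10.48
ee_pos: [0.5671, -0.1307, 0.1626]
eef_rot: [[-0.95, -0.313, 0.002], [-0.313, 0.95, -0.0], [-0.002, -0.001, -1.0]]
force: [-0.2, 0.2, 0.6]
width: 0.0855
grasp_force: 0.0
```

Emit:
move_arm --commands '[{"dx": 0,"dy": 0,"dz": -0.002,"rx": 0,"ry": 0,"rz": 0,"gripper": 1},{"dx": 0,"dy": 0,"dz": -0.002,"rx": 0,"ry": 0,"rz": 0,"gripper": 1},{"dx": 0,"dy": 0,"dz": -0.002,"rx": 0,"ry": 0,"rz": 0,"gripper": 1},{"dx": 0,"dy": 0,"dz": -0.002,"rx": 0,"ry": 0,"rz": 0,"gripper": 1},{"dx": 0,"dy": 0,"dz": -0.002,"rx": 0,"ry": 0,"rz": 0,"gripper": 1},{"dx": 0,"dy": 0,"dz": -0.002,"rx": 0,"ry": 0,"rz": 0,"gripper": 1}]' --grip_force 30

```text
t: 11.22
ee_pos: [0.5666, -0.1303, 0.1596]
eef_rot: [[-0.95, -0.313, 0.001], [-0.313, 0.95, -0.0], [-0.0, -0.0, -1.0]]
force: [-1.7, -0.4, 3.9]
width: 0.0281
grasp_force: 33.4
```

Emit:
move_arm --commands '[{"dx": 0,"dy": 0,"dz": 0,"rx": 0,"ry": 0,"rz": 0,"gripper": 1},{"dx": 0,"dy": 0,"dz": 0.001,"rx": 0,"ry": 0,"rz": 0,"gripper": 1},{"dx": 0,"dy": 0,"dz": 0.002,"rx": 0,"ry": 0,"rz": 0,"gripper": 1},{"dx": 0,"dy": 0,"dz": 0.002,"rx": 0,"ry": 0,"rz": 0,"gripper": 1}]' --grip_force 70

```text
t: 11.72
ee_pos: [0.566, -0.13, 0.1609]
eef_rot: [[-0.95, -0.314, -0.001], [-0.314, 0.95, 0.0], [0.001, 0.0, -1.0]]
force: [-0.3, -0.1, -2.8]
width: 0.0268
grasp_force: 68.9
```

Emit:
move_arm --commands '[{"dx": -0.0047,"dy": -0.0016,"dz": 0.0006,"rx": 0,"ry": 0,"rz": 0,"gripper": 1},{"dx": -0.0095,"dy": -0.0031,"dz": 0.0006,"rx": 0,"ry": 0,"rz": 0,"gripper": 1},{"dx": -0.0142,"dy": -0.0047,"dz": 0.0006,"rx": 0,"ry": 0,"rz": 0,"gripper": 1},{"dx": -0.019,"dy": -0.0063,"dz": 0.0006,"rx": 0,"ry": 0,"rz": 0,"gripper": 1},{"dx": -0.0237,"dy": -0.0079,"dz": 0.0006,"rx": 0,"ry": 0,"rz": 0,"gripper": 1},{"dx": -0.0285,"dy": -0.0094,"dz": 0.0006,"rx": 0,"ry": 0,"rz": 0,"gripper": 1}]'

```text
t: 12.48
ee_pos: [0.5376, -0.1397, 0.1619]
eef_rot: [[-0.95, -0.313, 0.0], [-0.313, 0.95, 0.0], [-0.0, 0.0, -1.0]]
force: [-0.2, -0.7, -2.6]
width: 0.0271
grasp_force: 69.0
```

Sliding freely; continue.

Emit:
move_arm --commands '[{"dx": -0.0066,"dy": -0.0022,"dz": 0,"rx": 0,"ry": 0,"rz": 0,"gripper": 1},{"dx": -0.0133,"dy": -0.0044,"dz": 0,"rx": 0,"ry": 0,"rz": 0,"gripper": 1},{"dx": -0.0199,"dy": -0.0066,"dz": 0,"rx": 0,"ry": 0,"rz": 0,"gripper": 1},{"dx": -0.0266,"dy": -0.0088,"dz": 0,"rx": 0,"ry": 0,"rz": 0,"gripper": 1},{"dx": -0.0332,"dy": -0.011,"dz": 0,"rx": 0,"ry": 0,"rz": 0,"gripper": 1},{"dx": -0.0399,"dy": -0.0132,"dz": 0,"rx": 0,"ry": 0,"rz": 0,"gripper": 1},{"dx": -0.0465,"dy": -0.0154,"dz": 0,"rx": 0,"ry": 0,"rz": 0,"gripper": 1},{"dx": -0.0532,"dy": -0.0176,"dz": 0,"rx": 0,"ry": 0,"rz": 0,"gripper": 1},{"dx": -0.0598,"dy": -0.0198,"dz": 0,"rx": 0,"ry": 0,"rz": 0,"gripper": 1},{"dx": -0.0665,"dy": -0.022,"dz": 0,"rx": 0,"ry": 0,"rz": 0,"gripper": 1},{"dx": -0.0712,"dy": -0.0236,"dz": 0,"rx": 0,"ry": 0,"rz": 0,"gripper": 1}]'

```text
t: 13.85
ee_pos: [0.4662, -0.1633, 0.1619]
eef_rot: [[-0.95, -0.313, -0.0], [-0.313, 0.95, 0.0], [0.0, 0.0, -1.0]]
force: [0.1, -0.7, -2.6]
width: 0.0269
grasp_force: 69.0
```

```bash
python3 -c "
from m import *
s=env.sense();print(s['joints'],s['ee_pos'],s['force'])"
```

```text
[-0.1263  0.3974  0.4602  2.0257 -0.2491  0.7719  2.3722] [ 0.4662 -0.1633  0.1619] [ 0.1174 -0.6939 -2.5763]
```

```bash
cat > kin.py <<'E'
import numpy as np, itertools
from scipy.spatial.transform import Rotation as Ro
from scipy.optimize import least_squares
np.set_printoptions(precision=4,suppress=True)
J=np.array([[-1.17921436,.53639362,-.00440842,1.53793351,.00257938,1.06727858,-.07121998],[-.4086,.0805,.3319,1.8728,-.0286,1.1916,1.8236],[-.4056,.0811,.3382,1.8721,-.0265,1.1917,1.8209],[-.1253,.2066,.5096,1.8497,-.1128,1.113,2.3181],[-.075,.4334,.474,1.7927,-.2352,.969,2.3846],[-.1005,.3794,.5043,1.7936,-.2119,1.0243,2.3761],[-.1263,.3974,.4602,2.0257,-.2491,.7719,2.3722]])
P=np.array([[.28725577,.58306071,.23128],[.4625,.0013,.3517],[.463,-.0036,.3518],[.4631,-.195,.3117],[.5309,-.2023,.223],[.5172,-.2012,.2525],[.4662,-.1633,.1619]])
def Rt(x,y): return np.array([[-x,y,0],[y,x,0],[0,0,-1]])
Rm=[Rt(.897041,.441947)]+[np.array([[-.9495,-.3138,0],[-.3138,.9495,0],[0,0,-1]])]*6
def fk(p,q,s):
    q=np.array(q)*s+np.r_[p[0],0,0,0,0,0,p[1]]
    R=Ro.from_euler
    o=np.array([0,0,p[2]]);A=R('z',q[0])*R('y',q[1]);o=o+A.apply([0,0,p[3]])
    A=A*R('z',q[2]);o=o+A.apply([p[4],0,0]);A=A*R('y',q[3]);o=o+A.apply([p[5],0,p[6]]);A=A*R('z',q[4])*R('y',q[5]);o=o+A.apply([p[7],0,p[8]]);A=A*R('z',q[6])
    return o,A.as_matrix()
def fit():
    best=None
    for sg in itertools.product([1,-1],repeat=4):
        s=np.array([sg[0],1,sg[1],1,sg[2],1,sg[3]])
        def f(p): 
            r=[]
            for q,x,M in zip(J,P,Rm):
                o,A=fk(p,q,s); r+=[o-x,.3*(A-M).ravel()]
            return np.concatenate(r)
        for b in (0,2.):
          for c in (0,1.57,3.14,-1.57):
            r=least_squares(f,[b,c,.3,.35,0,0,.35,0,.25])
            if best is None or r.cost<best[0]: best=(r.cost,s,r.x,np.abs(r.fun).max())
    return best
if __name__=="__main__":
    b=fit();print(b);import pickle;pickle.dump(b,open("kin.pkl","wb"))
E
python3 kin.py
```

```text
(np.float64(0.00010213629189623258), array([-1,  1, -1,  1, -1,  1, -1]), array([-0.0789,  1.491 ,  1.2235,  0.4894,  0.0085, -0.0097,  0.4282,
       -0.0144,  1.2092]), np.float64(0.007304418977400384))
```

```bash
cat > plan.py <<'E'
from kin import *
import pickle
c,s,p0,_=pickle.load(open("kin.pkl","rb"))
lo=np.array([-2.7,-.37,-1.27,.24,-1.31,.19,-2.76]);hi=np.array([2.7,2.16,1.26,2.4,4.45,1.91,2.76])
q0=J[-1]
def par(lt): p=p0.copy();p[2]+=lt-p[8];p[8]=lt;return p
def ik(p,T,M,q=q0,wt=.02):
    m=.05
    f=lambda q:np.r_[(fk(p,q,s)[0]-T)*10,(fk(p,q,s)[1]-M).ravel()*3,wt*(q-q0)]
    r=least_squares(f,np.clip(q,lo+m,hi-m),bounds=(lo+.03,hi-.03));o,A=fk(p,r.x,s);return r.x,np.linalg.norm(o-T),np.abs(A-M).max()
def pose(yaw,phi,tilt):  # yaw: extra yaw of tool from current; phi: azimuth toward which fingers point
    zd=np.array([np.cos(phi),np.sin(phi),0]);ax=np.cross([0,0,-1],zd)
    return Ro.from_rotvec(ax*tilt).as_matrix()@Ro.from_euler('z',yaw).as_matrix()@Rm[-1]
if __name__=="__main__":
    O=np.array([.527,-.413,.215])
    for lt in (.25,.32):
      p=par(lt)
      for phi in np.radians([-38,7,52,97,142,187,232,277]):
        for yaw in np.radians([-90,-45,0,45]):
          M=pose(yaw,phi,np.pi/4);T=O-.052*M[:,2]
          q,e,a=ik(p,T,M)
          if e<.002 and a<.01: print(lt,np.degrees([phi,yaw]).round(),q,"margin",np.minimum(q-lo,hi-q).min().round(2))
E
python3 plan.py
```

```text
0.25 [-38.  45.] [ 1.2278  0.3784 -0.7389  2.0757  1.6951  0.22    1.6999] margin 0.03
0.25 [  7. -90.] [ 0.4992  0.4461  0.4518  1.8844 -1.28    0.9095  2.08  ] margin 0.03
0.25 [  7. -45.] [ 1.0241  0.4196 -0.2179  1.8883 -1.0336  0.6795  2.73  ] margin 0.03
0.25 [7. 0.] [ 1.6635  0.7039 -1.1298  1.9012 -0.0407  0.4063  2.73  ] margin 0.03
0.25 [ 52. -90.] [ 0.6442  0.7119  0.4022  1.4119 -0.9582  1.542   1.5991] margin 0.35
0.25 [ 52. -45.] [ 0.6983  0.6988  0.312   1.4125 -0.9123  1.5075  2.3598] margin 0.4
0.25 [52.  0.] [ 1.3391  0.801  -0.7545  1.4201 -0.279   1.2179  2.73  ] margin 0.03
0.25 [232. -90.] [-0.3521  1.0157  1.2003  1.423  -0.1389  1.194   0.9535] margin 0.06
0.25 [232. -45.] [-0.2846  0.906   1.0057  1.4232  0.0601  1.1884  1.5929] margin 0.25
0.25 [232.   0.] [-0.1951  0.8192  0.8076  1.4226  0.2372  1.2072  2.2489] margin 0.45
0.25 [232.  45.] [0.1885 0.6823 0.1445 1.4181 0.6767 1.3567 2.73  ] margin 0.03
0.25 [277. -90.] [-0.5394  0.7809  1.23    1.902  -0.2242  0.4124  0.8732] margin 0.03
0.25 [277. -45.] [-0.5394  0.7808  1.23    1.902  -0.224   0.4124  1.6
[... 782 characters left out ...]
margin 0.03
0.32 [232. -90.] [-0.3861  1.0471  1.1654  1.3814 -0.1453  1.2418  0.8834] margin 0.09
0.32 [232. -45.] [-0.3198  0.9451  0.976   1.3817  0.0422  1.235   1.5331] margin 0.28
0.32 [232.   0.] [-0.2343  0.8638  0.7839  1.3812  0.2116  1.2503  2.1963] margin 0.48
0.32 [232.  45.] [0.0513 0.7437 0.267  1.3779 0.5746 1.355  2.73  ] margin 0.03
0.32 [277. -90.] [-0.6429  0.7835  1.23    1.9753 -0.1428  0.3963  0.7286] margin 0.03
0.32 [277. -45.] [-0.6429  0.7835  1.23    1.9754 -0.1426  0.3963  1.5138] margin 0.03
0.32 [277.   0.] [-0.6168  0.7368  1.1753  1.9756  0.0156  0.3927  2.1624] margin 0.08
0.32 [277.  45.] [-0.498   0.6011  0.9696  1.9724  0.4752  0.4364  2.5539] margin 0.21
```

```bash
cat > p2.py <<'E'
from plan import *
O=np.array([.527,-.413,.215]);R=[]
p=par(.29)
for yd in range(-110,50,10):
  for k in (0,90,180,270):
    phi=np.radians(18.35+yd+k);M=pose(np.radians(yd),phi,np.pi/4);T=O-.052*M[:,2]
    q,e,a=ik(p,T,M)
    if e<.002 and a<.01: R.append((np.minimum(q-lo,hi-q).min().round(2),np.abs(q-q0).max().round(2),yd,k,round(np.degrees(phi))%360,q))
for r in sorted(R,key=lambda r:-r[0])[:12]: print(*r)
E
python3 p2.py
```

```text
0.37 0.85 -60 90 48 [ 0.7188  0.7059  0.3468  1.4395 -0.9423  1.4908  2.1801]
0.3 0.87 -50 90 58 [ 0.7409  0.7726  0.3055  1.3032 -0.8619  1.606   2.232 ]
0.29 1.23 -80 270 208 [-0.109   1.0584  0.9582  1.0657 -0.0686  1.624   1.1445]
0.28 0.81 -70 90 38 [ 0.6833  0.6413  0.3915  1.5705 -1.0262  1.3732  2.1296]
0.27 1.12 -70 270 218 [-0.2034  1.013   0.9897  1.21   -0.033   1.4534  1.2512]
0.24 1.02 -60 270 228 [-0.2934  0.9687  1.0248  1.3508 -0.0055  1.2784  1.3562]
0.2 0.86 -80 90 28 [ 0.6338  0.5789  0.4381  1.6945 -1.1139  1.2508  2.0783]
0.2 0.96 10 180 208 [0.0036 0.9597 0.6473 1.0655 0.1647 1.6316 2.563 ]
0.19 0.91 -50 270 238 [-0.3784  0.9271  1.0655  1.4874  0.0111  1.0995  1.4665]
0.19 0.95 -40 90 68 [ 0.7505  0.841   0.2688  1.1627 -0.7847  1.7205  2.2875]
0.15 0.78 -40 270 248 [-0.4565  0.8893  1.1121  1.6183  0.0118  0.9175  1.5906]
0.12 1.34 -90 270 198 [-0.0108  1.1037  0.927   0.919  -0.1115  1.7893  1.0304]
```

Emit:
move_arm --commands '[{"dx": 0,"dy": 0,"dz": 0.03,"rx": 0,"ry": 0,"rz": 0,"gripper": 1},{"dx": 0,"dy": 0,"dz": 0.07,"rx": 0,"ry": 0,"rz": 0,"gripper": 1},{"dx": 0,"dy": -0.01,"dz": 0.1,"rx": 0,"ry": 0,"rz": -3,"gripper": 1},{"dx": 0.007,"dy": -0.035,"dz": 0.11,"rx": 0,"ry": 0,"rz": -9,"gripper": 1},{"dx": 0.014,"dy": -0.065,"dz": 0.11,"rx": 0,"ry": 0,"rz": -16,"gripper": 1},{"dx": 0.021,"dy": -0.095,"dz": 0.11,"rx": 0,"ry": 0,"rz": -23,"gripper": 1},{"dx": 0.028,"dy": -0.125,"dz": 0.11,"rx": 0,"ry": 0,"rz": -30,"gripper": 1},{"dx": 0.036,"dy": -0.155,"dz": 0.11,"rx": 0,"ry": 0,"rz": -37,"gripper": 1},{"dx": 0.044,"dy": -0.185,"dz": 0.11,"rx": 0,"ry": 0,"rz": -44,"gripper": 1},{"dx": 0.052,"dy": -0.215,"dz": 0.11,"rx": 0,"ry": 0,"rz": -51,"gripper": 1},{"dx": 0.058,"dy": -0.24,"dz": 0.11,"rx": 0,"ry": 0,"rz": -57,"gripper": 1},{"dx": 0.061,"dy": -0.25,"dz": 0.11,"rx": 0,"ry": 0,"rz": -60,"gripper": 1}]' --grip_force 80

```text
t: 15.35
ee_pos: [0.5272, -0.4144, 0.2714]
eef_rot: [[-0.744, 0.668, -0.001], [0.668, 0.744, -0.0], [0.0, -0.001, -1.0]]
force: [-0.1, 0.3, -2.5]
width: 0.027
grasp_force: 80.4
```

Run:
```python
from m import *
s=env.sense();print(s['joints'],s['ee_pos'],s["eef_rot"].tolist(),s['force'])
for c in ["scene","side","wrist"]:
    f=env.grab_frame(c);save(f,c+"5.png");pickle.dump(f,open(c+"5.pkl","wb"))
    print(c,[(np.round(d["box"]).tolist(),round(d["conf"],2)) for d in env.look_for(c,"drip_tray")[:2]],[(np.round(d["box"]).tolist(),round(d["conf"],2)) for d in env.look_for(c,"platform")[:2]])
a=cv2.imread("pics/scene5.png")[130:370,230:450];b=cv2.imread("pics/wrist5.png")
cv2.imwrite("pics/five.png",np.hstack([cv2.resize(a,(366,400)),cv2.resize(b,(430,400))]))
```

```text
[ 0.134   0.6345  0.7443  1.4662 -0.4418  1.2139  1.7756] [ 0.5272 -0.4144  0.2714] [[-0.744266570316401, 0.6678819540376597, -0.0009837582524389388], [0.667882551083618, 0.7442665309217082, -0.0004784431043055701], [0.000412634826408744, -0.0010131241796215067, -0.9999994016557693]] [-0.0705  0.3383 -2.5196]
scene [([316.0, 263.0, 423.0, 350.0], 0.56)] [([360.0, 210.0, 402.0, 264.0], 0.6)]
side [([247.0, 266.0, 338.0, 322.0], 0.98)] [([259.0, 185.0, 322.0, 246.0], 0.92)]
wrist [([233.0, 76.0, 401.0, 175.0], 0.94)] [([233.0, 176.0, 409.0, 325.0], 0.81)]
```

View pics/five.png

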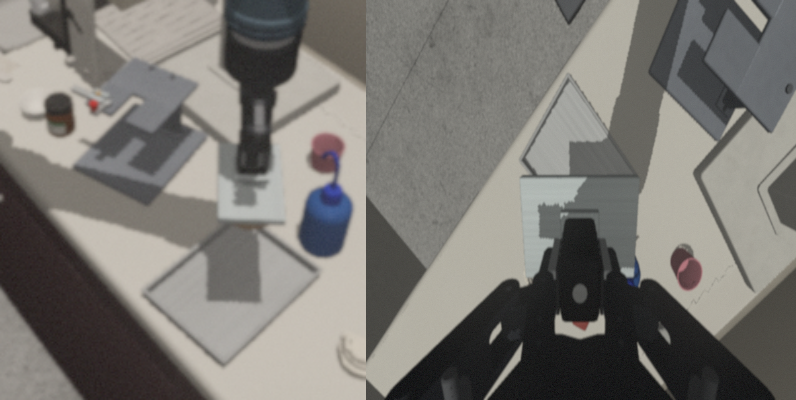

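Emit:
move_arm --commands '[{"dx": -0.004,"dy": -0.003,"dz": 0,"rx": 3.7,"ry": -3.3,"rz": 0,"gripper": 1},{"dx": -0.007,"dy": -0.006,"dz": 0,"rx": 7.4,"ry": -6.7,"rz": 0,"gripper": 1},{"dx": -0.01,"dy": -0.009,"dz": -0.001,"rx": 11.1,"ry": -10.0,"rz": 0,"gripper": 1},{"dx": -0.013,"dy": -0.012,"dz": -0.002,"rx": 14.8,"ry": -13.4,"rz": 0,"gripper": 1},{"dx": -0.016,"dy": -0.014,"dz": -0.004,"rx": 18.6,"ry": -16.7,"rz": 0,"gripper": 1},{"dx": -0.019,"dy": -0.016,"dz": -0.006,"rx": 22.3,"ry": -20.1,"rz": 0,"gripper": 1},{"dx": -0.022,"dy": -0.019,"dz": -0.009,"rx": 26.0,"ry": -23.4,"rz": 0,"gripper": 1},{"dx": -0.025,"dy": -0.021,"dz": -0.012,"rx": 29.7,"ry": -26.8,"rz": 0,"gripper": 1},{"dx": -0.027,"dy": -0.023,"dz": -0.014,"rx": 33.4,"ry": -30.1,"rz": 0,"gripper": 1},{"dx": -0.027,"dy": -0.023,"dz": -0.014,"rx": 33.4,"ry": -30.1,"rz": 0,"gripper": 1},{"dx": -0.027,"dy": -0.023,"dz": -0.014,"rx": 33.4,"ry": -30.1,"rz": 0,"gripper": 1}]'

```text
t: 17.18
ee_pos: [0.5013, -0.4359, 0.2584]
eef_rot: [[-0.746, 0.469, 0.472], [0.666, 0.531, 0.524], [-0.005, 0.705, -0.709]]
force: [0.5, -0.6, -2.8]
width: 0.027
grasp_force: 80.7
```

Run:
```python
from m import *
s=env.sense();print(s['t'],s['joints'],s['qvel'],s['ee_pos'],s["eef_rot"].tolist(),s['force'])
z=s["eef_rot"][:,2];print("tilt",np.degrees(np.arccos(-z[2])),"O",s["ee_pos"]+.052*z-.004*s["eef_rot"][:,0])
I=[]
for c,b in [("scene",(150,370,230,450)),("side",(150,330,220,400))]:
    f=env.grab_frame(c);save(f,c+"6.png");I.append(cv2.resize(cv2.cvtColor(f["image"],cv2.COLOR_RGB2BGR)[b[0]:b[1],b[2]:b[3]],(400,400),interpolation=cv2.INTER_CUBIC))
    for t in ["platform","drip_tray","wash_bottle","sealer_jar","glass_dish"]:
        print(c,t,[(np.round(d["box"]).tolist(),round(d["conf"],2)) for d in env.look_for(c,t)[:2]])
cv2.imwrite("pics/six.png",np.hstack(I))
```

```text
17.175 [ 0.7269  0.7329  0.4337  1.4607 -1.0037  1.4921  2.302 ] [-0.0157 -0.0102 -0.0057 -0.0048 -0.0057  0.0052  0.0023] [ 0.5013 -0.4359  0.2584] [[-0.7459824226814451, 0.46947369646771664, 0.47233957422098366], [0.6659485807157816, 0.530943807694918, 0.5240335494155487], [-0.004765804544669837, 0.7054736858277285, -0.7087200898180338]] [ 0.5268 -0.5609 -2.8117]
tilt 44.86912648979534 O [ 0.5288 -0.4113  0.2215]
scene platform []
scene drip_tray []
scene wash_bottle []
scene sealer_jar [([254.0, 187.0, 278.0, 215.0], 0.95)]
scene glass_dish [([242.0, 185.0, 254.0, 200.0], 0.64), ([272.0, 212.0, 326.0, 248.0], 0.59)]
side platform [([263.0, 191.0, 313.0, 252.0], 0.85)]
side drip_tray [([251.0, 264.0, 340.0, 322.0], 0.91)]
side wash_bottle [([346.0, 246.0, 373.0, 309.0], 0.95)]
side sealer_jar []
side glass_dish []
```

View pics/six.png

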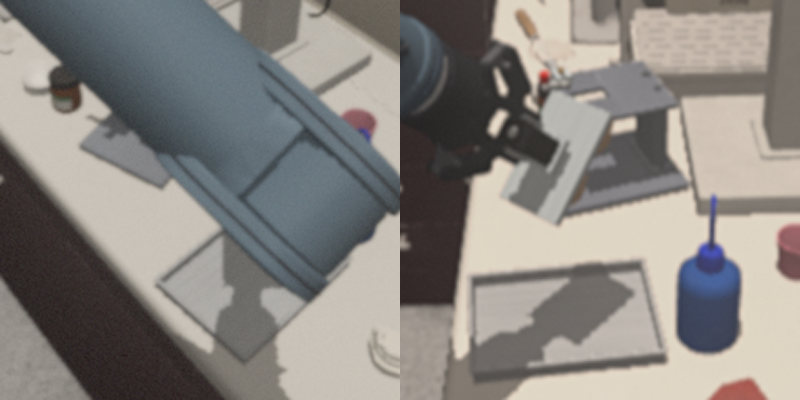

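Emit:
move_arm --commands '[{"dx": 0,"dy": 0,"dz": 0,"rx": 0,"ry": 0,"rz": 0,"gripper": 1},{"dx": 0,"dy": 0,"dz": 0,"rx": 0,"ry": 0,"rz": 0,"gripper": 1},{"dx": 0,"dy": 0,"dz": 0,"rx": 0,"ry": 0,"rz": 0,"gripper": 1},{"dx": 0,"dy": 0,"dz": 0,"rx": 0,"ry": 0,"rz": 0,"gripper": 1}]'

```text
t: 18.27
ee_pos: [0.5007, -0.4362, 0.2579]
eef_rot: [[-0.745, 0.47, 0.473], [0.667, 0.529, 0.525], [-0.004, 0.707, -0.708]]
force: [0.0, -0.1, -2.6]
width: 0.0268
grasp_force: 80.7
```

```bash
python3 -c "
from workcell import env
s=env.sense();print(s['width'],s['grasp_force'],s['ee_pos'],s['force']);print(env.close_job())"
```

```text
0.026829727918069438 80.67258596420288 [ 0.50065498 -0.43615836  0.25786675] [ 0.01981395 -0.12112411 -2.5955881 ]
the job is handed in; nothing more can be done
None
```

I handed the job in at about 18 s of the 58 s allowed. The bolt is in its open catch, and the gripper still holds the platform at about 45° over the middle of the drip tray, its lowest edge about 14 cm above the tray's rim. I felt no contact on the way out, and the last pictures show the bottle, jar and dish in place.

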